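Reset the telescoping hand rest at the carving bench

ROBOT

A 6-joint arm with a two-finger parallel gripper is mounted at the origin on the work surface. World frame = base frame: x ahead of the robot, y to its left, z up, the work surface at z = 0. Lengths are in m, angles in degrees, forces in N, time in s.
With the tool pointing down it reaches from about 0.35 to 0.95 m from the base axis. Payload 17.4 kg.
Tool frame: the origin (TCP) lies on the centre line of the jaws, within the pads' length; the fingertips stand 8 mm ahead of it and the grasp point (between the pads) lies 11 mm behind it; z points along the fingers, y is the line along which they close (so a half turn about z gives the same grasp; the last joint's range is limited). The gripper opens to 93 mm and grips with 3 to 60 N. Pads are 15 mm wide; open, the fingers measure 128 mm over their backs; the gripper's body (75 mm by 188 mm) begins 65 mm behind the grasp point.
Start: joints at [66.589, 6.646, 82.598, -0, 90.757, -2.166], TCP at [0.245, 0.629, 0.227] pointing down, gripper open.
Joint ranges: [-162.19, 162.19], [-47.58, 125.68], [4.15, 143.07], [-65.23, 245.23], [0.69, 171.88], [-170.13, 170.13]. Speed limits (degrees/s): [108.29, 108.29, 127.2, 180, 180, 180].

INTERFACE

Orientations are given as [roll, pitch, yaw] about the fixed x, y, z axes, in that order (R = Rz(yaw) Ry(pitch) Rx(roll)).
In Python, from workcell import ctrl, hand, kinematics, camera, ticket, spot_in, current_clock, current_joint_pos, current_dq, current_effort, current_eef_pos, current_orientation, current_wrist_force, current_moment, current_gripper_width, current_gripper_force gives the robot as it stands. The module is installed in compiled form; this text tells all that it offers. Calls block until the motion is done:
- ctrl.goto(position, orientation): joint-space move of the TCP to a pose.
- ctrl.move_straight(position, orientation=None, max_speed=0.15, f_stop=None): straight line of the TCP; orientation=None keeps the orientation; max_speed is the mean speed in m/s. With f_stop (N) it stops when the force on the tool has changed by that much, and returns True; else False.
- ctrl.movej(angles): joint-space move.
- hand.grip(opening): finger opening in m; the grip force is fixed at half the most; returns when the fingers have stopped.
- ctrl.wait(seconds).
- kinematics.solve_ik(position, orientation): joint angles nearest the present ones, or None.
- camera(name): name is "scene" or "side" or "wrist"; returns a dict with "img" (420x560x3 uint8, blue, green, red), "intrinsics" (3x3 intrinsics, pixels), "dist" ([k1, k2, p1, p2, k3] as OpenCV has them; the pictures are not rectified), "T" (4x4, takes a point from camera to world coordinates); the wrist camera has in their place "T_tool_cam" (4x4, takes a point from camera to tool coordinates, whose origin is the TCP and whose axes are the flange's). Camera axes: x right, y down, z forward; pixel columns grow to the right and rows downward; lengths in m; the calibration is good to about 2 mm. A picture is of the moment at which its call begins: read the wrist's pose just before it. There is no depth.
A pose or a line that the arm cannot do raises ctrl.IKError and nothing moves.
- ticket.sign_off(): hands the job in; it is judged then, once.
Trained networks look in a picture, given as the dict that the camera call returned (one of the last four; its "shot" number tells which), for a name from the list of things; names that differ only in an ending like _2 or _b are one class to them, and where a whole thing is asked for, a point or a joint stands for the part that bears it (a point fixed in the world has none). Each returns a list of dicts, best first, with "score" (0 to 1); they miss things now and then, are a little off and sometimes report something else, mostly with a low value. They report only what shows in the picture. A call takes as long as a camera call.
- spot_in(picture, label): "uv" ([column, row] in pixels, amid what is visible of it).
Readings, each from a call of its own:
- current_clock(): time.
- current_joint_pos(): joint angles.
- current_dq(): joint speeds.
- current_effort(): joint torques, N m.
- current_eef_pos(): TCP position.
- current_orientation(): TCP orientation.
- current_wrist_force(): force on the tool from outside, world axes, zero at the start.
- current_moment(): the same for the moment, N m.
- current_gripper_width(): finger opening in m.
- current_gripper_force(): force on a finger pad.
Only numpy, scipy, OpenCV 4.12 (cv2) and the standard library are available. Lean on these libraries where they do the work, as an engineer would, in place of code of your own. Each camera call takes 0.05 s, during which the arm holds its last target. There are 200 camera calls.

TASK

The two hand rests in front of the grinder must be set alike: the green-padded one is right, with its red spring buttons standing out through the pair of holes in the yellow band, but the blue-padded one is two holes short. Pinch in both red buttons of the blue rest, slide its sleeve out, away from its upright, and repeat at the hole between, until both buttons have snapped fully out through the holes in the yellow band; then let go. Leave the green rest set as it is and do not knock over or push about the carving, can, jar or bottle.

Things in the scene. Friction and masses are not known exactly. Their poses are not given: they have to be found in the camera images.
- blue: stand of the blue-padded hand rest, bolted down: foot plate 120 x 110 x 12 mm and grey upright 34 x 50 x 122 mm, centred 170 mm behind (-x) the origin. From the upright a level steel inner tube, 28 mm square, runs along +x, 100 mm above the bench. Origin on the bench under the buttons; x along the tube, away from the upright, the way the sleeve slides out; z up
- blue_pinch (a point): where to pinch: on the tube axis midway between the blue rest's two red spring buttons, 100 mm above the bench; axes as blue, y runs through both buttons. The buttons sit in the inner tube and this point never moves. Round, domed, 14 mm across, one on each y side. Pinched from above, a finger on each side, pads centred here and closed onto the sleeve: both go flush, 2.5 to 3.6 N each
- blue_band (a point): centre of the top of the yellow band, 22 mm wide, painted round the blue rest's aluminium sleeve at its third hole pair; moves with the sleeve; right above blue_pinch when the job is done. The sleeve: 34 mm square outside, wall 2 mm, 245 mm long, sides at y = +/-17 mm, top 117 mm above the bench; in each y side 4 holes, 16 mm wide, 40 mm apart along x; 0.8 mm play when the buttons lock it
- blue_pad (a point): centre of the top of the blue pad (80 x 75 mm, 137 mm above the bench) on the sleeve's far end, 115 mm ahead (+x) of blue_pinch at the start; moves with the sleeve
- blue_sleeve (a joint): how far (m) the blue sleeve is slid out: 0, 0.04, 0.08 (yellow band), 0.12 = hole pairs 1 to 4; starts at 0, stops at -0.003 and 0.125. Locked while the buttons stand out. With both flush, 10 to 20 N along +x slips the wall over them in 6 mm; then they ride hidden, it slides at 3 to 6 N and stays where left. At the next pair they snap out and it stops dead; pinch again at blue_pinch to go on
- green_sleeve (a joint): the same for the green rest; starts at 0.08
- green_pinch (a point): the same point as blue_pinch on the green-padded rest (same make, sizes and axes), which is to be left alone; its sleeve is already locked in the yellow band
- blue_left (a joint): push-in travel (m) of the blue rest's button on the +y side: 0 = standing fully out (5.5 mm proud of the sleeve), 0.0055 = flush with the sleeve's outer face, about 0.0075 while it rides hidden under the sleeve wall between holes
- blue_right (a joint): push-in travel (m) of the blue rest's button on the -y side: 0 = standing fully out (5.5 mm proud of the sleeve), 0.0055 = flush with the sleeve's outer face, about 0.0075 while it rides hidden under the sleeve wall between holes
- green_left (a joint): push-in travel (m) of the green rest's button on the +y side: 0 = standing fully out (5.5 mm proud of the sleeve), 0.0055 = flush with the sleeve's outer face, about 0.0075 while it rides hidden under the sleeve wall between holes
- green_right (a joint): push-in travel (m) of the green rest's button on the -y side: 0 = standing fully out (5.5 mm proud of the sleeve), 0.0055 = flush with the sleeve's outer face, about 0.0075 while it rides hidden under the sleeve wall between holes
- carving_mid (a point): small pale-green stone carving, 62 mm across, 78 mm tall, loose, standing near the middle between the two rests; point half-way up
- can_mid (a point): blue can, 66 mm across, 75 mm tall, loose; point half-way up
- jar_mid (a point): white open ceramic jar, 72 mm across, 85 mm tall, loose; point half-way up
- bottle_mid (a point): amber bottle, 60 mm across, 160 mm tall, loose; point half-way up

How it is judged:
By the outcome, as a careful person would: the job done as asked, in the order asked, and still so for the second after the job is handed in, with the robot touching nothing.
It also fails if it takes over 45 s, if anything falls off the work surface, if the arm or the gripper's body presses on something with over 40 N, if the wrist force passes 120 N, or if a joint passes its speed limit or range.

## Working session

There is one attempt and no reset: what is moved stays moved. The work goes in short steps, each a Python script; the robot and the scene stay as the last script left them, time stands still between calls to the robot, and variables do not carry over. Pictures are saved under pics/ and viewed, at most 10 in all, crops included, and the job is handed in when it is done.

```bash
mkdir -p pics; cat > h.py <<'E'
import numpy as np, cv2
from workcell import *
def ray(c,uv,T=None):
    T=c["T"] if T is None else T
    p=cv2.undistortPoints(np.array([[uv]],float),np.array(c["intrinsics"],float),np.array(c["dist"],float))[0,0]
    d=T[:3,:3]@np.array([p[0],p[1],1.]); return T[:3,3],d/np.linalg.norm(d)
def atz(c,uv,z,T=None):
    o,d=ray(c,uv,T); return o+d*(z-o[2])/d[2]
def proj(c,P,T=None):
    T=np.array(c["T"] if T is None else T); Ti=np.linalg.inv(T)
    return cv2.projectPoints(np.array(P,float).reshape(-1,3),cv2.Rodrigues(Ti[:3,:3])[0],Ti[:3,3],np.array(c["intrinsics"],float),np.array(c["dist"],float))[0][:,0]
E
python3 - <<'E'
from h import *
np.set_printoptions(precision=3,suppress=True)
a=camera("scene");b=camera("side")
cv2.imwrite("pics/scene.png",a["img"]);cv2.imwrite("pics/side.png",b["img"])
for n,c in(("scene",a),("side",b)):
    print(n,c["T"][:3,3])
    for l,z in(("blue",.06),("blue_pinch",.1),("blue_band",.117),("blue_pad",.137),("blue_left",.1),("blue_right",.1),("green_pinch",.1),("carving_mid",.039),("can_mid",.037),("jar_mid",.042),("bottle_mid",.08)):
        for r in spot_in(c,l)[:2]: print(l,np.array(r["uv"]),round(r["score"],2),atz(c,r["uv"],z))
print(current_clock())
E
```

```text
scene [ 0.998 -0.617  0.646]
blue [289.5 174.3] 0.83 [0.371 0.233 0.06 ]
blue_pinch [291.2 176.4] 0.88 [0.425 0.168 0.1  ]
blue_band [325.5 173.6] 0.81 [0.506 0.208 0.117]
blue_pad [320.7 173.9] 0.95 [0.516 0.169 0.137]
blue_pad [134.8 345.8] 0.56 [ 0.578 -0.438  0.137]
green_pinch [218.7 274.1] 0.65 [ 0.537 -0.222  0.1  ]
carving_mid [279.6 242. ] 0.58 [ 0.523 -0.013  0.039]
can_mid [135.  344.4] 0.75 [ 0.493 -0.4    0.037]
jar_mid [172.1 381.2] 0.88 [ 0.607 -0.411  0.042]
bottle_mid [384.5 175.2] 0.93 [0.609 0.356 0.08 ]
side [ 0.986 -0.806  0.914]
blue [271.5 131.1] 0.73 [0.372 0.222 0.06 ]
blue_pinch [273.4 134.1] 0.93 [0.411 0.165 0.1  ]
blue_band [307.  131.1] 0.93 [0.491 0.198 0.117]
blue_band [272.4 134.3] 0.69 [0.422 0.142 0.117]
blue_pad [307.7 131.2] 0.7 [0.505 0.173 0.137]
green_pinch [220.1 247.6] 0.79 [ 0.515 -0.227  0.1  ]
carving_mid [275.1 202. ] 0.58 [0.511 0.002 0.039]
can_mid [162.9 323.6] 0.81 [ 0.495 -0.403  0.037]
can_mid [210.7 345.8] 0.47 [ 0.603 -0.397  0.037]
jar_mid [210.7 347.7] 0.64 [ 0.608 -0.402  0.042]
jar_mid [221.1 245.5] 0.63 [ 0.48  -0.18   0.042]
bottle_mid [372.7 122.7] 0.82 [0.604 0.37  0.08 ]
1.2
```

View pics/scene.png

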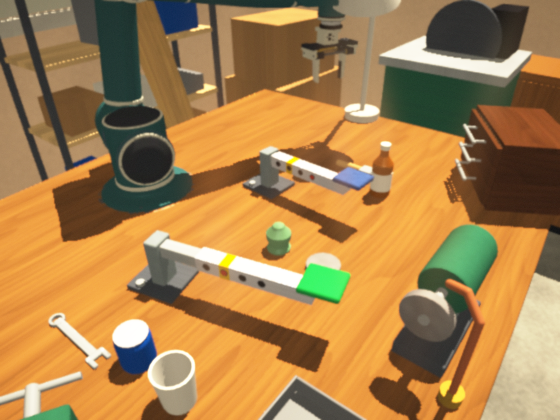

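View pics/side.png

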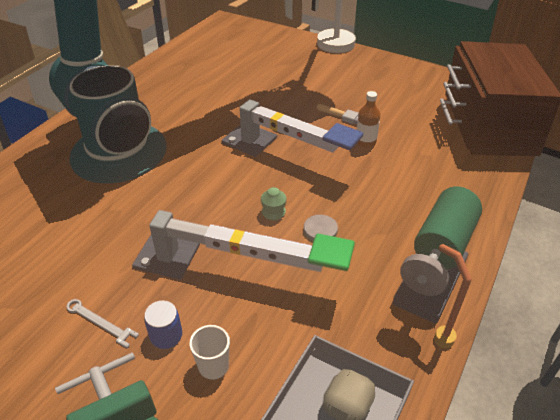

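The scene picture shows the blue rest's band at about (292,163) and its pad at about (353,179). The side picture has them at about (277,119) and (343,136). The bottle stands just beyond the pad, and the network points are loose. I'll compute the axis from these points, then look from the wrist.

```bash
python3 - <<'E'
from h import *
np.set_printoptions(precision=4,suppress=True)
def blob(c,lo,hi,near):
    m=cv2.inRange(cv2.cvtColor(c["img"],cv2.COLOR_BGR2HSV),lo,hi)
    n,_,s,ce=cv2.connectedComponentsWithStats(m)
    k=[i for i in range(1,n) if s[i,4]>15]; i=min(k,key=lambda i:np.hypot(*(ce[i]-near))); return ce[i],s[i,4]
a=camera("scene");b=camera("side")
P=[];B=[]
for c,bn,pn in((a,(292,163),(353,179)),(b,(277,119),(343,136))):
    ub=blob(c,(22,150,120),(34,255,255),bn);up=blob(c,(105,100,60),(125,255,255),pn)
    print(ub,up); B.append(atz(c,ub[0],.113));P.append(atz(c,up[0],.137)); print(B[-1],P[-1])
p=np.mean(P,0);q=np.mean(B,0);d=(p-q)[:2];print("len",np.linalg.norm(d),"yaw",np.degrees(np.arctan2(d[1],d[0])))
pin=q[:2]+d*80/195; print("pinch",pin, current_orientation(),current_eef_pos())
yaw=np.degrees(np.arctan2(d[1],d[0]))
for y in (yaw,yaw+180,yaw-180):
    for z in(.1,.34): print(y,z,kinematics.solve_ik([pin[0],pin[1],z],[180,0,y]))
E
```

```text
(array([292.3158, 160.0789]), np.int32(38)) (array([361.1955, 178.7293]), np.int32(133))
[0.386  0.2261 0.113 ] [0.6096 0.2071 0.137 ]
(array([276.6739, 115.8913]), np.int32(46)) (array([175.4211, 318.6316]), np.int32(19))
[0.3866 0.2245 0.113 ] [ 0.5633 -0.43    0.137 ]
len 0.39173834243256916 yaw -59.278741421053404
pinch [0.4684 0.0872] [-179.997    -0.0008  158.7551] [0.2446 0.6291 0.2266]
-59.278741421053404 0.1 [  7.4728 -15.3089 115.1893  -0.      80.1196 156.7516]
-59.278741421053404 0.34 [  7.4728 -18.631   95.546   -0.     103.085  156.7516]
120.72125857894659 0.1 [  7.4728 -15.3089 115.1893   0.      80.1196 -23.2484]
120.72125857894659 0.34 [  7.4728 -18.631   95.546    0.     103.085  -23.2484]
-239.2787414210534 0.1 [  7.4728 -15.3089 115.1893   0.      80.1196 -23.2484]
-239.2787414210534 0.34 [  7.4728 -18.631   95.546    0.     103.085  -23.2484]
```

```bash
cat >> h.py <<'E'
from scipy.spatial.transform import Rotation as R
def wT():
    T=np.eye(4);T[:3,3]=current_eef_pos();T[:3,:3]=R.from_euler("xyz",current_orientation(),degrees=True).as_matrix();return T
def wcam():
    T=wT(); c=camera("wrist"); c["T"]=T@np.array(c["T_tool_cam"]); return c
E
python3 - <<'E'
from h import *
np.set_printoptions(precision=4,suppress=True)
a=camera("scene");b=camera("side")
p=(atz(a,(353,178),.137)+atz(b,(343,135.5),.137))/2; q=np.array([.3863,.2253]); d=p[:2]-q
print(p,np.linalg.norm(d)); yaw=np.degrees(np.arctan2(d[1],d[0])); print(yaw)
pin=q+d/np.linalg.norm(d)*.08
ctrl.goto([pin[0],pin[1],.33],[180,0,yaw+180])
c=wcam(); cv2.imwrite("pics/w1.png",c["img"]); print(pin,current_joint_pos(),c["T_tool_cam"],current_clock())
for l in("blue_pinch","blue_band","blue_pad","blue_left","blue_right"):
    for r in spot_in(c,l)[:2]: print(l,np.array(r["uv"]),round(r["score"],2))
print(proj(c,[[*pin,.1],[*q,.117],p]))
E
```

```text
[0.5899 0.1996 0.137 ] 0.20517566907612
-7.198327547417178
[0.4657 0.2153] [ 22.0306 -14.0501  92.8653   0.0053 101.2165 -60.8164] [[ 0.0004 -0.9717 -0.2361  0.066 ]
 [ 1.      0.0002  0.0008 -0.001 ]
 [-0.0007 -0.2361  0.9717 -0.1584]
 [ 0.      0.      0.      1.    ]] 3.2
blue_pinch [280.3 100.1] 0.84
blue_band [281.2 177.4] 0.93
blue_pad [279.7 177.7] 0.91
blue_pad [  6.2 233.3] 0.4
blue_right [ 16.7 157.9] 0.26
[[282.1821 186.3915]
 [282.26   124.5867]
 [282.1152 284.0075]]
```

View pics/w1.png

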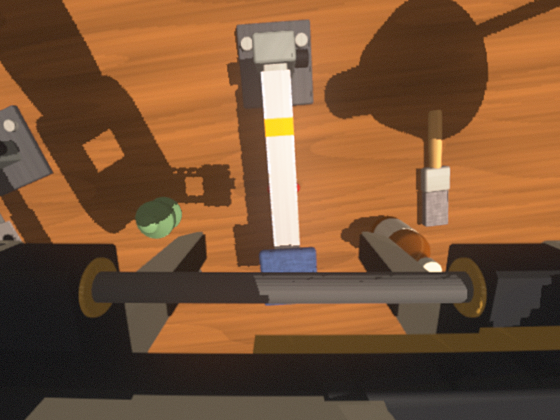

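The wrist view shows the band at about (279,127), the white sleeve running from (276,68) to (287,247), and a red button at (298,187). The sleeve is turned a few degrees from my estimate. Next I fit its axis on the top plane.

```bash
cat >> h.py <<'E'
def fit(c,rows=(80,240)):
    h=cv2.cvtColor(c["img"],cv2.COLOR_BGR2HSV); L=[];Rr=[]
    w=cv2.inRange(h,(0,0,150),(179,70,255))|cv2.inRange(h,(23,150,150),(34,255,255))
    w=cv2.morphologyEx(w,cv2.MORPH_OPEN,np.ones((5,5)))
    n,lab,s,ce=cv2.connectedComponentsWithStats(w); 
    y=cv2.inRange(h,(23,150,150),(34,255,255)); n2,l2,s2,c2=cv2.connectedComponentsWithStats(y)
    k=[i for i in range(1,n2) if s2[i,4]>60]; k=max(k,key=lambda i:s2[i,4]); yc=c2[k]
    i=lab[int(yc[1]),int(yc[0])]
    for r in range(*rows,4):
        x=np.where(lab[r]==i)[0]
        if len(x)>8: L.append(atz(c,(x.min()-.5,r),.117));Rr.append(atz(c,(x.max()+.5,r),.117))
    L=np.array(L);Rr=np.array(Rr)
    wd=np.linalg.norm((L-Rr)[:,:2],axis=1); M=(L+Rr)/2
    vx,vy,x0,y0=cv2.fitLine(M[:,:2].astype(np.float32),cv2.DIST_HUBER,0,.01,.01).ravel()
    d=np.array([vx,vy])*np.sign(vx); o=np.array([x0,y0])
    band=atz(c,yc,.117)[:2]
    band=o+d*((band-o)@d)
    red=cv2.inRange(h,(0,150,90),(5,255,255))|cv2.inRange(h,(174,130,90),(179,255,255))
    nr,_,sr,cr=cv2.connectedComponentsWithStats(red)
    reds=[(cr[j],sr[j,4],[float(v) for v in ((atz(c,cr[j],.1)[:2]-o)@d-(band-o)@d,)]) for j in range(1,nr) if sr[j,4]>4]
    return d,o,band,yc,wd,reds,lambda q:o+d*((q-o)@d)
E
python3 - <<'E'
from h import *
np.set_printoptions(precision=4,suppress=True)
c=wcam(); d,o,band,yc,wd,reds,_=fit(c)
print("yaw",np.degrees(np.arctan2(d[1],d[0])),"band",band,yc,"width",wd); print(reds); print("pinch",band+.08*d)
print(current_gripper_width())
E
```

```text
yaw -3.603206 band [0.388  0.2206] [278.9717 126.4304] width [0.037  0.0359 0.036  0.0373 0.0362 0.0363 0.0364 0.0341 0.0354 0.0343
 0.0332 0.0333 0.0334 0.0335 0.0211 0.0349 0.0363 0.0364 0.0352 0.0353
 0.0367 0.0356 0.0357 0.0358 0.0346 0.036  0.0361 0.0349 0.0351 0.0352
 0.0366 0.0354 0.0355 0.0356 0.0358 0.0359 0.036  0.0348 0.0349 0.035 ]
[(array([298.3636, 187.1818]), np.int32(11), [0.08035865098150766])]
pinch [0.4679 0.2156]
0.09262431812421491
```

```bash
python3 - <<'E'
from h import *
np.set_printoptions(precision=4,suppress=True)
ctrl.goto([.4679,.2156,.24],[180,0,176.4])
c=wcam(); cv2.imwrite("pics/w2.png",c["img"]); d,o,band,yc,wd,reds,_=fit(c,(60,230))
print("yaw",np.degrees(np.arctan2(d[1],d[0])),"band",band,yc,"width",wd.round(3)); print(reds); print("pinch",band+.08*d,current_clock())
E
```

```text
yaw 3.175727 band [0.3883 0.2203] [283.     120.9741] width [0.034 0.034 0.035 0.035 0.035 0.033 0.035 0.035 0.035 0.035 0.034 0.035
 0.035 0.035 0.035 0.018 0.02  0.021 0.02  0.02  0.019 0.015 0.012 0.012
 0.012 0.012 0.02  0.02  0.019 0.019]
[(array([263.8, 200.8]), np.int32(15), [0.07725812260659837]), (array([302.375, 200.5  ]), np.int32(16), [0.08175586819603188])]
pinch [0.4682 0.2248] 4.0
```

View pics/w2.png

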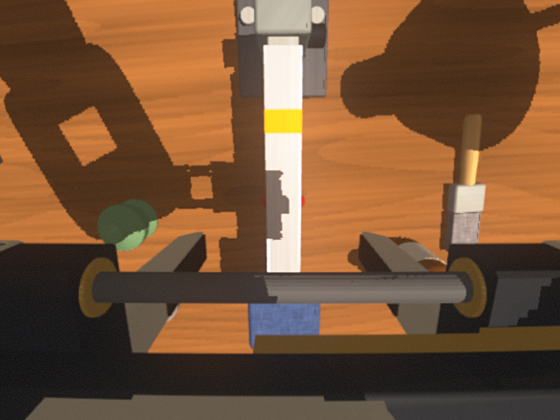

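The shadow upset the lower part of the axis fit. The sleeve itself stands upright in the image at column 283, so yaw -3.6 holds. The buttons at (264,201) and (302,201) give the pinch point directly. Now I go down and pinch.

```bash
python3 - <<'E'
from h import *
np.set_printoptions(precision=4,suppress=True)
c=wcam(); p=atz(c,(283.1,200.65),.1); q=atz(c,(283,121),.117); print(p,q,np.linalg.norm((p-q)[:2]),np.degrees(np.arctan2(*(p-q)[1::-1])))
pin=(p[:2]+np.array([.4679,.2156]))/2; print(pin)
np.save("pin.npy",pin)
print(ctrl.move_straight([*pin,.089],max_speed=.1,f_stop=15),current_eef_pos(),current_wrist_force())
hand.grip(.0)
print(current_gripper_width(),current_gripper_force(),current_wrist_force(),current_eef_pos(),current_clock())
E
```

```text
[0.4692 0.2163 0.1   ] [0.3889 0.2211 0.117 ] 0.0804035604242006 -3.447794498635345
[0.4686 0.2159]
False [0.4688 0.216  0.0896] [-0.3076 -0.0305 -0.3695]
0.03370389979244149 30.002531460486352 [ 0.3808  6.6865 -2.2816] [0.4686 0.2165 0.089 ] 6.6667
```

```bash
cat >> h.py <<'E'
YAW=-3.55
dv=np.array([np.cos(np.radians(YAW)),np.sin(np.radians(YAW)),0])
def slide(s,f,v=.03):
    p0=np.array(current_eef_pos()); r=ctrl.move_straight(p0+dv*s,max_speed=v,f_stop=f)
    p=np.array(current_eef_pos()); print("stop",r,"moved",(p-p0)@dv*1e3,"F",np.dot(current_wrist_force(),dv).round(1),"w",current_gripper_width(),"t",current_clock()); return r
E
python3 - <<'E'
from h import *
slide(.010,30)
c=wcam(); d,o,band,*_=fit(c,(100,140)); print(band,(band-np.load("pin.npy"))@dv[:2]); cv2.imwrite("pics/w3.png",c["img"])
E
```

```text
stop False moved 10.278736274911477 F 4.1 w 0.03366584613559779 t 7.15
[0.39975031 0.21742504] -0.06876342904185334
```

View pics/w3.png

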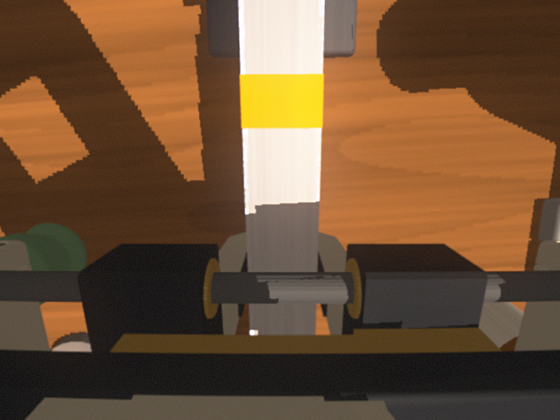

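The picture shows both fingers on the sleeve and the band at about (282,100). The sleeve has moved about 11 mm and now slides at about 4 N. I go on to the second hole pair.

```bash
python3 - <<'E'
from h import *
slide(.034,14)
c=wcam(); d,o,band,*_=fit(c,(100,140)); print(band,(band-np.load("pin.npy"))@dv[:2])
E
```

```text
stop True moved 1.3019531448640131 F 2.0 w 0.03354284435392304 t 7.5333
[0.39946239 0.21982543] -0.06919942603635858
```

```bash
python3 - <<'E'
from h import *
print(current_wrist_force(),current_eef_pos(),current_gripper_force())
slide(.010,30)
print(current_wrist_force())
c=wcam(); d,o,band,*_=fit(c,(100,140)); print(band,(band-np.load("pin.npy"))@dv[:2])
E
```

```text
[ 3.33696262 -0.93696207  5.05318249] [0.48014066 0.21591811 0.08898262] 29.997300216928124
stop False moved 9.81358627862638 F -2.4 w 0.0340313126825185 t 8.0833
[-2.34073674  1.03476328  3.47413194]
[0.40921653 0.21915336] -0.05942238222481867
```

```bash
python3 - <<'E'
from h import *
slide(.016,30)
print(slide(.008,22,.02)); print(current_wrist_force(),current_eef_pos())
c=wcam(); d,o,band,*_=fit(c,(100,140)); print(band,(band-np.load("pin.npy"))@dv[:2])
E
```

```text
stop False moved 16.398055775657436 F 5.1 w 0.0340447987351864 t 8.8083
stop True moved 3.559899279061261 F -6.7 w 0.033575671981867776 t 9.1417
True
[-6.78711749 -1.29145714  7.71593859] [0.50987302 0.21413345 0.08893557]
[0.42895709 0.21804717] -0.03965121108283957
```

```bash
python3 - <<'E'
from h import *
hand.grip(.09)
c=wcam(); cv2.imwrite("pics/w4.png",c["img"]); d,o,band,_,_,reds,_=fit(c,(100,140)); print(band,(band-np.load("pin.npy"))@dv[:2],reds,proj(c,[[*np.load("pin.npy"),.1]]),current_clock())
E
```

```text
[0.42861476 0.218092  ] -0.03999566150338353 [(array([322.50724638, 184.1884058 ]), np.int32(69), [0.039590813700436975])] [[282.00173059 185.05975073]] 10.2667
```

View pics/w4.png

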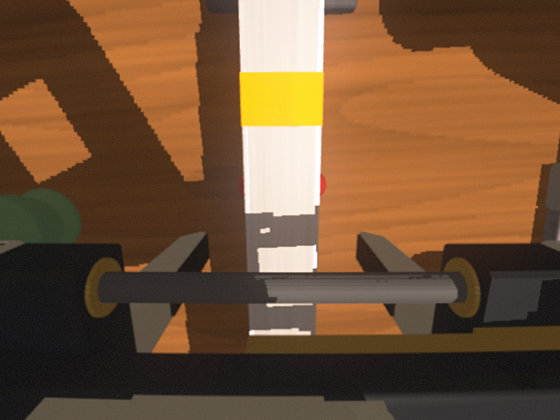

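Both red buttons now stand out at the second pair, at about (243,184) and (322,184), and the band is 40 mm short. I repeat the pinch and slide.

```bash
python3 - <<'E'
from h import *
pin=np.load("pin.npy")
print(ctrl.move_straight([*pin,.089],max_speed=.08,f_stop=15),current_eef_pos())
hand.grip(0); print(current_gripper_width(),current_gripper_force(),current_wrist_force())
slide(.012,35)
c=wcam(); *_,=r=fit(c,(100,140)); print((r[2]-pin)@dv[:2])
E
```

```text
False [0.46867879 0.21604019 0.08928295]
0.03358632076131473 30.001430455595255 [ 1.32040647  6.71539122 -0.51243699]
stop False moved 11.9036413479192 F -1.5 w 0.033851884427530114 t 12.4Traceback (most recent call last):
  File "<stdin>", line 6, in <module>
  File "h.py", line 29, in fit
    wd=np.linalg.norm((L-Rr)[:,:2],axis=1); M=(L+Rr)/2
                      ~~~~~~^^^^^^
IndexError: too many indices for array: array is 1-dimensional, but 2 were indexed
```

```bash
cat >> h.py <<'E'
def bandx(c):
    y=cv2.inRange(cv2.cvtColor(c["img"],cv2.COLOR_BGR2HSV),(23,150,60),(34,255,255))
    n,_,s,ce=cv2.connectedComponentsWithStats(y); k=1+np.argmax(s[1:,4]); uv=ce[k]
    print("band",uv,s[k],"rel mm",1e3*((atz(c,uv,.117)[:2]-np.load("pin.npy"))@dv[:2]))
E
python3 - <<'E'
from h import *
bandx(wcam())
slide(.017,30)
bandx(wcam())
E
```

```text
band [280.04863344 188.08681672] [ 244  172   77   42 2488] rel mm -30.94767422677677
stop False moved 16.921552509811665 F -2.8 w 0.033863502979254216 t 13.2167
band [280.71804062 188.2429311 ] [ 244  172   77   43 2511] rel mm -13.952951807612807
```

```bash
python3 - <<'E'
from h import *
slide(.014,24,.02)
bandx(wcam())
hand.grip(.09)
p=np.array(current_eef_pos()); print(current_wrist_force())
ctrl.move_straight([p[0],p[1],.26],max_speed=.12)
ctrl.move_straight([*(np.load("pin.npy")+.04*dv[:2]),.26],max_speed=.12)
c=wcam(); bandx(c); print(proj(c,[[*np.load("pin.npy"),.1]]))
u,v=proj(c,[[*np.load("pin.npy"),.1]])[0].astype(int)
cv2.imwrite("pics/w5.png",cv2.resize(c["img"][max(0,v-80):v+80,u-110:u+110],None,fx=3,fy=3)); print(current_clock())
E
```

```text
stop True moved 11.479610350513074 F -7.6 w 0.033634864162623575 t 13.9167
band [280.16506349 188.81531358] [ 244  172   77   44 2599] rel mm -2.010367837853738
[-0.08675686 -0.50703276 -0.2880878 ]
band [283.6629393  163.06070288] [267 154  33  20 626] rel mm -0.37177309447046053
[[282.86349238 162.14312567]]
16.875
```

View pics/w5.png

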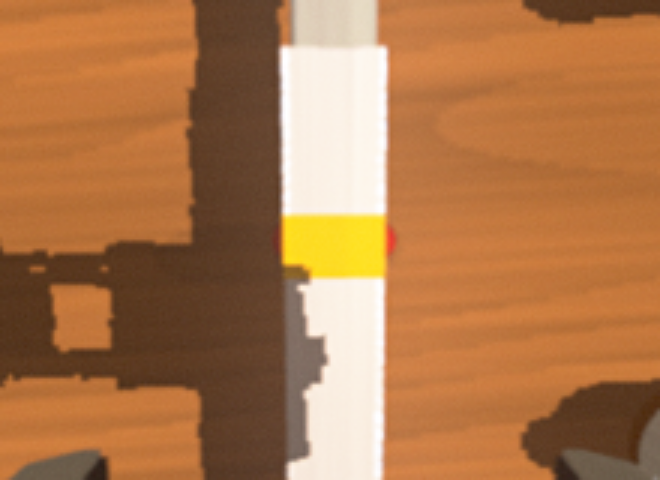

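The close-up shows red buttons out on both sides of the yellow band, the right one at (391,240) and the left one, in shadow, at (278,240). The fingers are clear. One last look at the whole scene before handing in.

```bash
python3 - <<'E'
from h import *
cv2.imwrite("pics/end.png",camera("scene")["img"])
E
```

```text
(no output)
```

View pics/end.png

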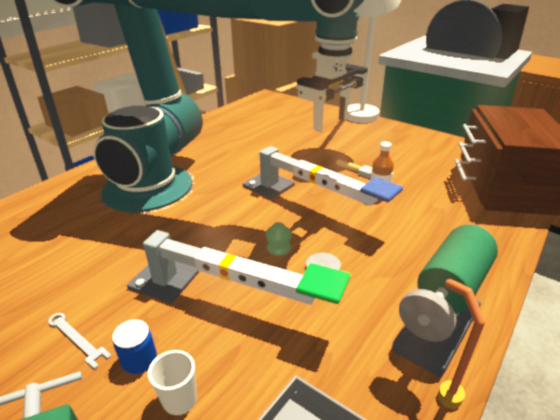

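The blue rest now matches the green one: its band is at (317,172) and its pad at (381,188). The carving, can, jar and bottle stand where they were, and the gripper is clear.

```bash
python3 -c "
from workcell import ticket
print(ticket.sign_off())"
```

```text
the job is handed in; nothing more can be done
None
```

The blue rest is now locked with both buttons out through the yellow-band holes, the green rest and loose items were left as they stood, and the job is handed in at about 17 s; no verdict was shown.

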